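Fit the square-hole die to the bench clay extruder

TASK

Take the die with the square opening out of the wooden rack and fit it to the mouth of the bench clay extruder: slide its two ears down into the slots of the die bracket, past the spring clips, until it sits fully home and flat over the mouth. Feel it in and never force it; let go of it, and leave everything else on the bench where it is.

Things in the scene. Friction and masses are not known exactly. Their poses are not given: they have to be found in the camera images.
- die_square: The die to fit: plain aluminium plate 84 x 84 x 8 mm, a 34 mm square opening in its middle, an ear on its left and right edge (14 mm out, 24 high, 8 thick; 112 mm over both), a pull tab on top. 0.13 to 0.25 kg. Stands upright in the rack. Origin: centre of the opening, mid-thickness. x: through the thickness, y: along the ears, z: up. Either face may go to the mouth.
- tab (a point): Point on the square-hole die's pull tab, 70 mm above the die's centre. The tab is 30 mm wide (die's y), 8 mm thick, and reaches from 42 to 90 mm above the die's centre. Its axes are the die's.
- extruder: Bench clay extruder, bolted down: grey barrel 90 mm across on a blue foot 120 mm wide, crank at the tail 410 mm behind the mouth, about 165 mm high. Origin: on the bench under the mouth. x: along the level barrel from mouth to tail, z: up. The die bracket is clamped round its mouth.
- mouth (a point): Where the centre of the die's opening lies when the die is home: on the barrel's axis, 112 mm above the bench, 4 mm in front of the bracket's back legs, however the bracket is turned. Axes: the extruder's.
- collar (a point): Point on the barrel's axis inside the die bracket's collar, 24 mm behind mouth. The grey collar (50 mm radius) carries an upright jaw on either side, 136 mm over both. It is clamped OUT OF LEVEL, turned about the barrel's axis by up to 16 degrees: no pose shows which way or how far (pictures and touch do); it does not give. Jaw tops: flat, 40 mm up and 44 to 68 mm sideways in its turned frame.
- slots (a point): Point on the axis midway between the slots, 2 mm before mouth. In the bracket's turned frame each slot is open at the top and inwards; outer wall 57 mm sideways (1 mm off the ear's end), floor 12 mm below the axis (ears end on it), back leg to front lip 12 mm. A flared steel clip on the lip presses the ear on the back leg with 4 to 5 N. Sliding takes a 5 to 13 N push; on the floor it rises steeply.
- rack: Low wooden rack, fixed, 64 x 280 mm and 28 mm high, with one groove along y, 10 mm wide, its floor 10 mm above the bench. Two dies stand in it side by side, centres 71 mm either side of the rack's middle and 52 mm above the bench, ears along the groove. Origin: middle of its underside.
- die_round: The other die in the rack: same outline, round opening of 38 mm. Leave it.
- die_slot: A third die of the same outline, lying flat on the bench, with a 12 x 50 mm slot. Leave it.
- wrench: Open-ended steel wrench, 180 mm, on the bench. Leave it.
- rib: Wooden throwing rib, 96 x 48 x 8 mm, on the bench. Leave it.
- loop_tool: Loop tool with wooden handle, 180 mm, on the bench. Leave it.
- beaker: White cup, 85 mm high. Leave it.
- bowl: Terracotta bowl, 130 mm wide, 50 mm high. Leave it.
- plaster_block: White plaster block, 90 x 70 x 60 mm. Leave it.
- brush: Flat brush with wooden handle, 200 mm. Leave it.
There are look-alikes about, which are no part of the job. Leave any blue, green or red look-alike of the die_square alone.

How it is judged (in metres and radians):
At the end, for the whole second after the job is handed in: The square-hole die is home in the bracket: its centre within 2 mm of the mouth point, flat (within 2 degrees) over the mouth, at rest and let go; the other two dies lie where they were (within 20 mm) (distance between die_square and mouth below 0.002 m and angle between the x axis of die_square and the x axis of extruder, either way round below 0.035 rad and linear speed of die_square below 0.01 m/s and distance of each of die_round, die_slot from where it was at the start of the episode below 0.02 m); the robot touches nothing.
It fails at once if the die is forced into the extruder's bracket (all contact forces between them summed; the clips' own squeeze makes about 20 N of it) (contact force between die_square and extruder above 55 N).
It fails at once if another thing on the bench is moved by more than 20 mm (distance of any of die_round, die_slot, wrench, rib, loop_tool, beaker, bowl, plaster_block, brush from where it was at the start of the episode above 0.02 m).
It also fails if it takes over 72 s, if anything falls off the work surface, if the arm or the gripper's body presses on something with over 40 N, if the wrist force passes 120 N, or if a joint passes its speed limit or range.

ROBOT

A 6-joint arm with a two-finger parallel gripper is mounted at the origin on the work surface. World frame = base frame: x ahead of the robot, y to its left, z up, the work surface at z = 0. Lengths are in mm, angles in rad, forces in N, time in s.
With the tool pointing down it reaches from about 400 to 925 mm from the base axis. Payload 12.5 kg.
Tool frame: the origin (TCP) lies on the mounting face of the last link; the fingertips stand 190 mm ahead of it and the grasp point (between the pads) lies 171 mm ahead of it; z points along the fingers, y is the line along which they close (so a half turn about z gives the same grasp; the last joint's range is limited). The gripper opens to 95 mm and grips with 3 to 60 N. Pads are 20 mm wide; open, the fingers measure 119 mm over their backs; the gripper's body (75 mm by 180 mm) begins 59 mm behind the grasp point.
Start: joints at [-1.402, 0.491, 1.559, -0, 1.092, -0.106], TCP at [169.616, -601.544, 404.761] pointing down, gripper open.
Joint ranges: [-3.1, 3.1], [-0.84, 2.19], [0.05, 2.79], [-1.13, 4.28], [0.06, 2.93], [-2.69, 2.69]. Speed limits (rad/s): [2.22, 2.22, 2.79, 3.14, 3.14, 3.14].

INTERFACE

Orientations are given as [roll, pitch, yaw] about the fixed x, y, z axes, in that order (R = Rz(yaw) Ry(pitch) Rx(roll)).
In Python, from cell import env gives the robot as it stands.
- The arm moves only by the tool carry_out, never from a script. Its argument "series" is a list of rows, each a list of 5 numbers: the shift along the tool's x, y, z in m, then the turn about the tool's z in degrees, then the opening, from 0 (shut) to 1 (fully open). A call has 1 to 20 rows; each row is the pose to reach, as a shift and turn from the pose commanded when the call began, along the tool's axes at that moment; what a row does not reach only later rows make up. A row lasts 1/8 s, in which the tool goes at most 62.5 mm and 10.7 degrees, less where a joint would pass 70% of its speed; a pose out of reach is approached as far as the arm can. A call with a gripper value outside its range is refused whole. The fingers move at their own pace and stop on an object; the grip force is fixed at half the most. Time passes only in rows, so rows that repeat a pose let the fingers close. It gives the time, the measured TCP pose, the force, the opening and the grip force at its end, in the units of the state.
- env.state(): the state, without advancing time (a new reading comes with each control period).
- env.read_camera(name): name is "scene" or "side" or "wrist"; returns (picture, depth): 420x560x3 uint8, red, green, blue; 420x560 float32, mm along the optical axis (not along the pixel's ray), 0 where there is no reading.
- env.get_calibration(name): a dict with "intrinsics" (3x3 intrinsics, pixels), "cam_to_world" (4x4, takes a point from camera to world coordinates); the wrist camera has in their place "T_tool_cam" (4x4, takes a point from camera to tool coordinates, whose origin is the TCP and whose axes are the flange's). Camera axes: x right, y up, looking along -z (the intrinsics and any distortion apply to the point x, -y, -z); pixel columns grow to the right and rows downward; lengths in mm; the calibration is good to about 2 mm. A picture is of the moment at which its call begins: read the wrist's pose just before it. get_calibration takes no time and is no camera call.
- env.job_done(): hands the job in; it is judged then, once.
The state is a dict: "t": time; "joints": joint angles; "qvel": joint speeds; "tau": joint torques, N m; "eef_pos": TCP position; "tcp_rot": TCP orientation; "ft_force": force on the tool from outside, world axes, zero at the start; "moment": the same for the moment, N m; "opening": opening from 0.0 (shut) to 1.0 (fully open); "grip_force": force on a finger pad.
Only numpy, scipy, OpenCV 4.12 (cv2) and the standard library are available. Lean on these libraries where they do the work, as an engineer would, in place of code of your own. Each camera call takes 0.05 s, during which the arm holds its last target. There are 200 camera calls.

## Working session

There is one attempt and no reset: what is moved stays moved. The work goes in short steps, Python scripts to look and compute and a tool call to move; the robot and the scene stay as the last step left them, time stands still between calls to the robot, and variables do not carry over. Pictures are saved under pics/ and viewed, at most 10 in all, crops included, and the job is handed in when it is done.

Besides the shell and the picture viewer there is one more tool, called after "Emit:" as name(argument=value, ...), one argument or row to a line, values as JSON. carry_out: Moves the arm, as the interface text tells. Its arguments: {"type":"object","properties":{"series":{"type":"array","items":{"type":"array","items":{"type":"number"}}}},"required":["series"]}

```bash
mkdir -p pics; cat > h.py <<'E'
import numpy as np, cv2
from cell import env
def calib(name):
    c=env.get_calibration(name); return np.array(c["intrinsics"]),c
def pts(name, depth, M=None):
    """world points for every pixel (HxWx3)"""
    K,c=calib(name)
    if name=="wrist": M=M@np.array(c["T_tool_cam"])
    else: M=np.array(c["cam_to_world"])
    h,w=depth.shape; u,v=np.meshgrid(np.arange(w),np.arange(h))
    x=(u-K[0,2])/K[0,0]*depth; y=(v-K[1,2])/K[1,1]*depth
    P=np.stack([x,-y,-depth,np.ones_like(depth)],-1)
    return (P@M.T)[...,:3]
def tool():
    s=env.state(); from scipy.spatial.transform import Rotation as R
    M=np.eye(4); M[:3,:3]=R.from_euler('xyz',s["tcp_rot"]).as_matrix(); M[:3,3]=s["eef_pos"]; return M
E
python3 - <<'E'
from h import *
s=env.state(); print(s)
for n in ["scene","side"]:
    c=env.get_calibration(n); print({k:np.round(v,3).tolist() if not isinstance(v,str) else v for k,v in c.items()})
    im,d=env.read_camera(n); np.savez(f"{n}0.npz",im=im,d=d); cv2.imwrite(f"pics/{n}0.png",im[...,::-1])
c=env.get_calibration("wrist");print(c)
M=tool(); im,d=env.read_camera("wrist"); np.savez("wrist0.npz",im=im,d=d,M=M)
E
```

```text
{'t': 0.0, 'joints': array([-1.40158546e+00,  4.91529867e-01,  1.55946509e+00, -1.15174310e-05,
        1.09169344e+00, -1.05595914e-01]), 'qvel': array([-0.00143012,  0.00064892,  0.00188876, -0.00043606, -0.00085576,
        0.00203999]), 'tau': array([-1.59895280e-03, -6.12655878e+01, -2.58182448e+01,  6.92019006e-02,
        4.82033542e-02, -7.17200328e-05]), 'eef_pos': array([ 169.61675769, -601.49877223,  404.17469608]), 'tcp_rot': array([-3.14050194e+00, -1.05332793e-04,  2.74812035e-01]), 'ft_force': array([-0.47140893,  0.20015769, -0.17895324]), 'moment': array([ 0.03233674, -0.02185631, -0.01001692]), 'grip_force': 0.0, 'opening': 0.9993169957738498}
{'intrinsics': [[429.576, 0.0, 280.122], [0.0, 429.576, 206.112], [0.0, 0.0, 1.0]], 'cam_to_world': [[0.581, -0.45, 0.678, 1221.923], [0.814, 0.333, -0.476, -610.28], [-0.011, 0.828, 0.56, 722.439], [0.0, 0.0, 0.0, 1.0]]}
{'intrinsics': [[474.71, 0.0, 275.156], [0.0, 474.71, 206.513], [0.0, 0.0, 1.0]], 'cam_to_world': [[-0.979, 0.154, -0.137, 321.295], [-0.206, -0.756, 0.622, 734.246], [-0.008, 0.637, 0.771, 1079.259], [0.0, 0.0, 0.0, 1.0]]}
{'intrinsics': array([[290.37791744,   0.        , 277.88675267],
       [  0.        , 290.37791744, 209.8640638 ],
       [  0.        ,   0.        ,   1.        ]]), 'T_tool_cam': array([[ 7.72917684e-05,  9.68899360e-01,  2.47455096e-01,
         6.94876803e+01],
       [ 9.99999987e-01, -4.05922936e-05, -1.53409329e-04,
         1.49355787e-01],
       [-1.38593431e-04,  2.47455104e-01, -9.68899351e-01,
         1.98319968e+01],
       [ 0.00000000e+00,  0.00000000e+00,  0.00000000e+00,
         1.00000000e+00]])}
```

View pics/scene0.png

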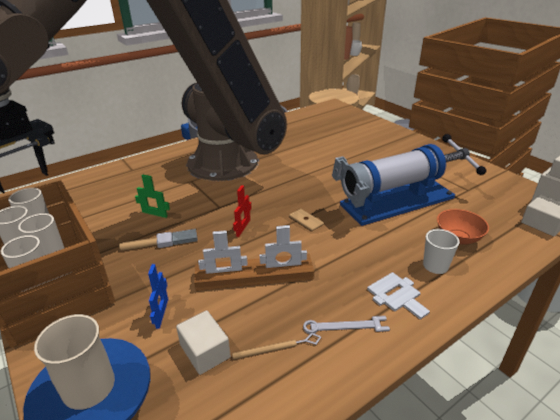

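View pics/side0.png

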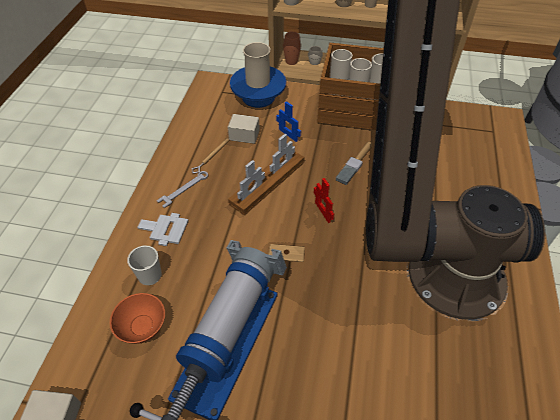

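The scene view shows the rack at about (255,268) with two grey dies, at (222,255) and (283,248). The extruder mouth and bracket are at (350,180). The coloured look-alikes are at green (152,197), red (242,212) and blue (158,297). I'll enlarge the dies and bracket, and measure them.

```bash
python3 - <<'E'
from h import *
a=np.load("scene0.npz")["im"]; b=np.load("side0.npz")["im"]
def crop(im,x0,y0,x1,y1,w,h): return cv2.resize(im[y0:y1,x0:x1],(w,h),interpolation=cv2.INTER_CUBIC)
o=np.vstack([np.hstack([crop(a,190,215,320,295,400,300),crop(b,220,120,320,220,400,300)]),
             np.hstack([crop(a,320,130,440,220,400,300),crop(b,170,220,300,320,400,300)])])
cv2.imwrite("pics/crop1.png",o[...,::-1])
for n in ["scene","side"]:
    z=np.load(n+"0.npz"); d=z["d"]; P=pts(n,d); im=z["im"].astype(int); hsv=cv2.cvtColor(z["im"],cv2.COLOR_RGB2HSV)
    # check bench height
    print(n,"bench z", [np.round(P[v,u],0).tolist() for u,v in ([(350,250),(130,215)] if n=="scene" else [(340,290),(150,185)])])
    # grey (die) pixels above rack
    S=hsv[...,1]; V=hsv[...,2]
    x,y,zz=P[...,0],P[...,1],P[...,2]
    m=(S<50)&(V>90)&(d>0)&(zz>32)&(zz<160)
    reg=np.zeros_like(m); 
    if n=="scene": reg[215:290,190:320]=1
    else: reg[125:215,225:310]=1
    k,l,st,ce=cv2.connectedComponentsWithStats((m&(reg>0)).astype(np.uint8))
    for i in range(1,k):
        if st[i,4]<40: continue
        Q=P[l==i]; c=Q.mean(0); w,v=np.linalg.eigh(np.cov((Q-c)[:,:2].T)); 
        top=Q[Q[:,2]>105]; 
        print("comp",st[i],np.round(c,1),"zmax",Q[:,2].max().round(),"dir deg",np.degrees(np.arctan2(v[1,1],v[0,1])).round(1),"tab",np.round(np.median(top,0),1),len(top))
    # blue foot + barrel
    mb=(hsv[...,0]>95)&(hsv[...,0]<130)&(S>120)&(zz>-20)&(d>0)&(x>450 if False else True)
    R=np.zeros_like(m)
    if n=="scene": R[135:225,330:465]=1
    else: R[240:420,160:290]=1
    Q=P[mb&(R>0)]; print("blue z range",np.percentile(Q[:,2],[2,50,98]).round())
    foot=Q[Q[:,2]<25][:,:2].astype(np.float32); print("foot rect",cv2.minAreaRect(foot))
    # high points = barrel top
    g=(R>0)&(d>0)&(zz>135)&(zz<170)
    Q=P[g]; 
    vx=cv2.fitLine(Q[:,:2].astype(np.float32),cv2.DIST_HUBER,0,.01,.01).ravel(); print("barrel line",vx,len(Q))
E
```

```text
scene bench z [[621.0, 32.0, 0.0], [125.0, -377.0, 1.0]]
comp [260 226  47  41 965] [ 592.9 -161.7   79.1] zmax 143.0 dir deg 61.5 tab [ 592.4 -160.7  126.5] 192
comp [199 231  48  42 999] [ 525.4 -286.5   79.4] zmax 144.0 dir deg 61.5 tab [ 525.4 -286.7  126.9] 201
blue z range [  8.  17. 163.]
foot rect ((542.1751098632812, 300.9431457519531), (337.025146484375, 122.75044250488281), 77.89901733398438)
barrel line [2.174238e-01 9.760773e-01 5.506952e+02 2.598697e+02] 1974
side bench z [[292.0, 102.0, -1.0], [906.0, -143.0, 1.0]]
comp [228 125  29  12 279] [ 675.  -389.6   51.6] zmax 67.0 dir deg -175.9 tab [nan nan nan] 0
comp [270 134  17  38 104] [ 533.9 -260.4   95. ] zmax 147.0 dir deg 62.3 tab [ 525.6 -275.1  139.2] 38
comp [238 160  17  39 112] [ 599.4 -139.3  102.6] zmax 146.0 dir deg 61.6 tab [ 591.7 -149.7  139.3] 48
blue z range [ 12.  18. 165.]
foot rect ((540.09375, 302.71844482421875), (335.4928283691406, 124.93872833251953), 78.64053344726562)
barrel line [2.1920510e-01 9.7567880e-01 5.2503143e+02 2.8272412e+02] 4897
  return _methods._mean(a, axis=axis, dtype=dtype,
  ret = um.true_divide(
```

View pics/crop1.png

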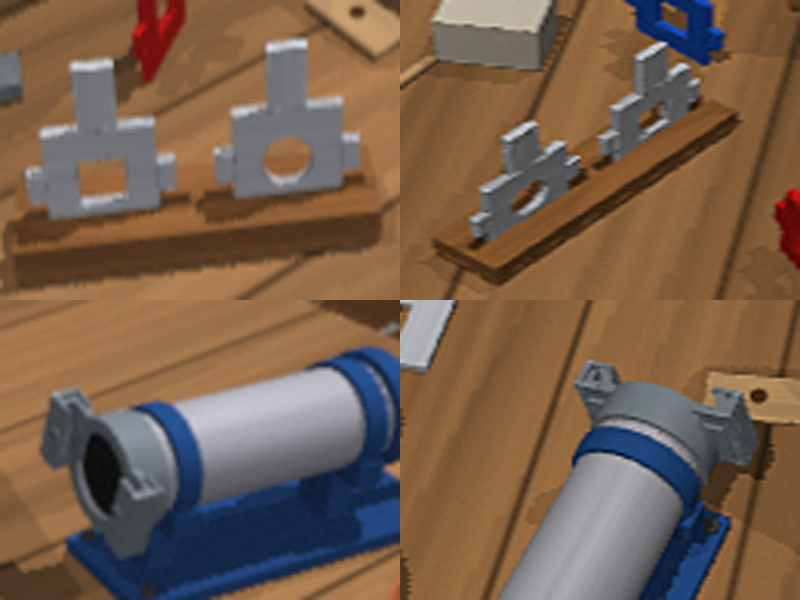

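The scene crop shows two candidates in the rack: the left die (222,255) has a square opening and the right die (283,248) a round one. The square one is mine. They're 142.5 mm apart and the groove runs at 61.7°, which fits the sizes given. In the crop, the bracket's jaw nearer the robot is the higher one. Next I'll measure the bracket from the depth images.

```bash
python3 - <<'E'
from h import *
from scipy.optimize import least_squares
ang=[]
A=[]
for n in ["scene","side"]:
    z=np.load(n+"0.npz"); d=z["d"]; P=pts(n,d); hsv=cv2.cvtColor(z["im"],cv2.COLOR_RGB2HSV); S,V=hsv[...,1],hsv[...,2]
    R=np.zeros(d.shape,bool)
    if n=="scene": R[130:225,325:465]=1
    else: R[225:420,160:300]=1
    g=R&(d>0)&(S<60)&(P[...,2]>75)&(P[...,2]<190)
    Q=P[g]; e=np.array([.2183,.9759]); 
    # barrel cylinder fit: points between the blue rings
    s=Q[:,:2]@e
    def cyl(p,B):
        th,c,zc=p; u=np.array([-np.sin(th),np.cos(th)]) # lateral (ey)
        return np.hypot(B[:,:2]@u-c,B[:,2]-zc)-45
    s0=np.percentile(s,3)
    B=Q[(s>s0+70)&(s<s0+150)&(Q[:,2]>112)]
    th0=np.arctan2(e[1],e[0]); u=np.array([-e[1],e[0]])
    r=least_squares(cyl,[th0,np.median(B[:,:2]@u),112],args=(B,),loss="soft_l1",f_scale=1.)
    print(n,"axis deg",np.degrees(r.x[0]).round(2),"c",r.x[1:].round(1),"rms",np.sqrt(np.mean(r.fun**2)).round(2),len(B))
    th=np.radians(77.6); ex=np.array([np.cos(th),np.sin(th)]); ey=np.array([-ex[1],ex[0]])
    L=np.stack([Q[:,:2]@ex,Q[:,:2]@ey-B[:,:2].mean(0)@ey*0-((r.x[1]*np.array([-np.sin(r.x[0]),np.cos(r.x[0])])+np.array([np.cos(r.x[0]),np.sin(r.x[0])])*s0)@ey),Q[:,2]-112],-1)
    smin=np.percentile(L[:,0],.5); print("smin",smin, "lateral c",(Q[:,:2]@ey-L[:,1])[0])
    for sg in (1,-1):
        J=L[(np.abs(L[:,1])>44)&(np.sign(L[:,1])==sg)&(L[:,0]<smin+60)]
        top=J[J[:,2]>np.percentile(J[:,2],98)-4]
        print(" jaw",sg,len(J),"x",np.percentile(J[:,0],[1,50,99]).round(1),"y",np.percentile(J[:,1],[1,99]).round(1),"z",np.percentile(J[:,2],[1,98]).round(1)," top:",len(top),top.mean(0).round(1),top.min(0).round(1),top.max(0).round(1))
        # top slope
    np.savez(n+"L.npz",L=L)
E
```

```text
scene axis deg 78.27 c [-467.  112.] rms 1.67 491
smin 216.31421661153345 lateral c -464.40241320753466
 jaw 1 152 x [215.7 219.3 239. ] y [44.2 68.4] z [-12.6  53.7]  top: 22 [228.3  51.4  52.5] [217.6  44.1  49.8] [239.2  56.3  55.2]
 jaw -1 337 x [217.2 228.8 273.7] y [-75.4 -44.3] z [-35.6  28.3]  top: 52 [234.3 -59.9  26.6] [217.5 -75.6  24.4] [267.7 -44.2  31. ]
side axis deg 78.57 c [-467.5  112.2] rms 1.45 1253
smin 219.76386336680892 lateral c -463.50081104707516
 jaw 1 334 x [216.8 239.6 268.5] y [44.1 71.4] z [-12.2  54.4]  top: 35 [229.8  53.8  53. ] [216.4  45.1  50.7] [240.8  59.1  56.7]
 jaw -1 167 x [218.8 238.3 267.3] y [-74.7 -44.3] z [-15.2  31.3]  top: 24 [231.4 -58.9  29.2] [217.  -72.9  27.3] [244.5 -44.7  32.3]
```

The robot-side jaw is higher: its top is about 52 mm above the axis, against about 27 on the other side, so the bracket is tilted by about 12°. The barrel axis runs at about 78.3°. Now I'll move over the square die with the yaw aligned.

Emit:
carry_out(
  series=[
    [0.425, -0.209, 0, -46, 1],
    [0.425, -0.209, 0, -46, 1],
    [0.425, -0.209, 0, -46, 1],
    [0.425, -0.209, 0, -46, 1],
    [0.425, -0.209, 0, -46, 1],
    [0.425, -0.209, 0, -46, 1],
    [0.425, -0.209, 0, -46, 1],
    [0.425, -0.209, 0, -46, 1],
    [0.425, -0.209, 0, -46, 1],
    [0.425, -0.209, 0, -46, 1],
    [0.425, -0.209, 0, -46, 1],
    [0.425, -0.209, 0, -46, 1],
    [0.425, -0.209, 0, -46, 1],
    [0.425, -0.209, 0, -46, 1],
  ],
)

```text
t: 1.9
eef_pos: [521.8, -285.3, 404.8]
tcp_rot: [3.141, 0.0, 1.077]
ft_force: [0.2, 0.1, 0.0]
opening: 1.0
grip_force: 0.0
```

```bash
python3 - <<'E'
from h import *
M=tool(); im,d=env.read_camera("wrist"); np.savez("wrist1.npz",im=im,d=d,M=M); cv2.imwrite("pics/w1.png",im[...,::-1])
print(env.state()["t"],M.round(3))
P=pts("wrist",d,M); z=P[...,2]; S=cv2.cvtColor(im,cv2.COLOR_RGB2HSV)[...,1]
m=(S<60)&(z>136)&(z<150)&(np.hypot(P[...,0]-522,P[...,1]+285)<150)
k,l,st,ce=cv2.connectedComponentsWithStats(m.astype(np.uint8))
for i in range(1,k):
    if st[i,4]>15:
        Q=P[l==i]; print(st[i],Q.mean(0).round(1),cv2.minAreaRect(Q[:,:2].astype(np.float32)))
E
```

```text
1.95 [[ 4.74000e-01  8.81000e-01  0.00000e+00  5.21792e+02]
 [ 8.81000e-01 -4.74000e-01 -0.00000e+00 -2.85256e+02]
 [-0.00000e+00  0.00000e+00 -1.00000e+00  4.04800e+02]
 [ 0.00000e+00  0.00000e+00  0.00000e+00  1.00000e+00]]
[274  23  10  37 354] [ 588.1 -163.7  141.9] ((588.2227172851562, -163.57041931152344), (23.099863052368164, 6.961865425109863), 61.54591369628906)
[274 199   9  35 311] [ 522.9 -284.1  142. ] ((522.5856323242188, -284.65777587890625), (29.965747833251953, 7.0470967292785645), 61.81880187988281)
```

View pics/w1.png

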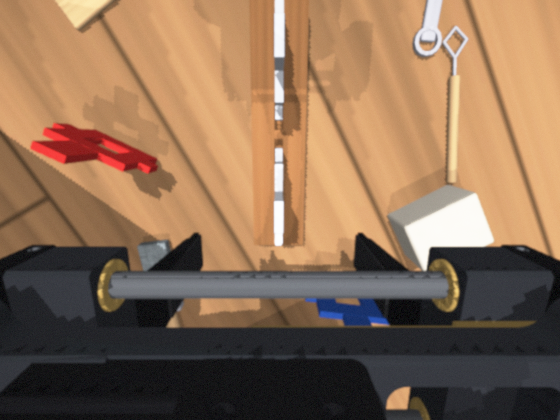

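The wrist view shows the rack running up the picture. My die's tab is at column 278, rows 199–234, midway between the fingers. The measured tab is 30 mm wide and its top is at 142 mm, as it should be. I'll descend so the grip is 75 mm above the die's centre, then close.

Emit:
carry_out(
  series=[
    [0.001, 0, 0.05, 0, 1],
    [0.001, 0, 0.1, 0, 1],
    [0.001, 0, 0.107, 0, 1],
    [0.001, 0, 0.107, 0, 0.4],
    [0.001, 0, 0.107, 0, 0],
    [0.001, 0, 0.107, 0, 0],
    [0.001, 0, 0.107, 0, 0],
    [0.001, 0, 0.107, 0, 0],
    [0.001, 0, 0.107, 0, 0],
    [0.001, 0, 0.107, 0, 0],
    [0.001, 0, 0.107, 0, 0],
  ],
)

```text
t: 3.32
eef_pos: [522.4, -284.2, 297.7]
tcp_rot: [-3.141, 0.0, 1.078]
ft_force: [-0.1, -0.1, 0.7]
opening: 0.213
grip_force: 0.0
```

Emit:
carry_out(
  series=[
    [0, 0, 0, 0, 0],
    [0, 0, 0, 0, 0],
    [0, 0, 0, 0, 0],
    [0, 0, 0, 0, 0],
    [0, 0, 0, 0, 0],
  ],
)

```text
t: 3.95
eef_pos: [522.4, -284.2, 297.7]
tcp_rot: [3.142, 0.0, 1.078]
ft_force: [0.5, 0.6, -1.4]
opening: 0.083
grip_force: 30.0
```

The grip is firm: opening 7.9 mm, 30 N. The tool can't tilt, so the die has to pivot in the pads by about 12°, with its robot-side edge up. I'll do that against the fixed rack's long edge, in the free spot. First I'll lift, carry it there and turn to the extruder heading.

Emit:
carry_out(
  series=[
    [0, 0, -0.03, 0, 0],
    [0, 0, -0.06, 0, 0],
    [0.01, 0.03, -0.06, 10, 0],
    [0.02, 0.06, -0.06, 20, 0],
    [0.025, 0.0675, -0.06, 30, 0],
    [0.025, 0.0675, -0.06, 40, 0],
    [0.025, 0.0675, -0.06, 50, 0],
    [0.025, 0.0675, -0.06, 60, 0],
    [0.025, 0.0675, -0.06, 70, 0],
    [0.025, 0.0675, -0.06, 73.5, 0],
    [0.025, 0.0675, -0.06, 73.5, 0],
    [0.025, 0.0675, -0.04, 73.5, 0],
    [0.025, 0.0675, -0.024, 73.5, 0],
    [0.025, 0.0675, -0.024, 73.5, 0],
  ],
)

```text
t: 5.7
eef_pos: [593.6, -294.1, 320.3]
tcp_rot: [-3.141, 0.002, -0.205]
ft_force: [-0.3, 0.9, -2.0]
opening: 0.082
grip_force: 30.0
```

```bash
python3 - <<'E'
from h import *
M=tool(); print(M[:3,3].round(1), env.state()["ft_force"].round(2))
im,d=env.read_camera("scene"); cv2.imwrite("pics/s2.png",cv2.resize(im[190:330,170:350],(720,560),interpolation=cv2.INTER_CUBIC)[...,::-1])
E
```

```text
[ 593.6 -294.1  320.3] [-0.31  0.95 -1.96]
```

View pics/s2.png

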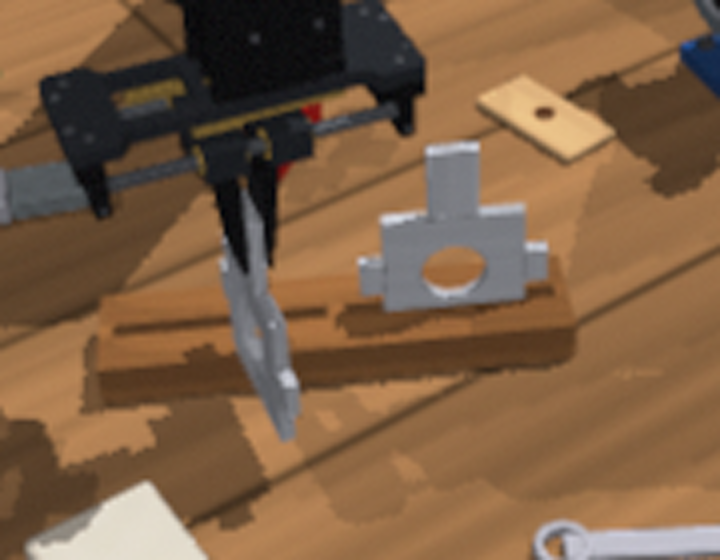

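The die hangs at (260,330) in the crop, with its near corner over the rack edge and nothing else close by. Now I'll touch down and pivot along the arc.

Emit:
carry_out(
  series=[
    [0, 0, 0.004, 0, 0],
    [0, 0, 0.005, 0, 0],
    [0.003, 0, 0.0057, 0, 0],
    [0.006, 0, 0.0067, 0, 0],
    [0.009, 0, 0.0079, 0, 0],
    [0.012, 0, 0.0091, 0, 0],
    [0.012, 0, 0.0091, 0, 0],
  ],
)

```text
t: 6.62
eef_pos: [605.7, -296.6, 312.4]
tcp_rot: [3.142, -0.0, -0.205]
ft_force: [-0.2, 0.1, -1.2]
opening: 0.078
grip_force: 30.0
```

Emit:
carry_out(
  series=[
    [0.003, 0, 0.0014, 0, 0],
    [0.006, 0, 0.0028, 0, 0],
    [0.009, 0, 0.0043, 0, 0],
    [0.0115, 0, 0.0058, 0, 0],
    [0.0125, 0, 0.0063, 0, 0],
    [0.0125, 0, 0.0063, 0, 0],
  ],
)

```text
t: 7.38
eef_pos: [617.8, -299.1, 306.3]
tcp_rot: [3.141, 0.0, -0.205]
ft_force: [-1.2, 0.3, -0.4]
opening: 0.082
grip_force: 30.0
```

```bash
cat >> h.py <<'E'
def dietilt(im,d,name="scene",yaw=None):
    """tilt of held die about its thickness axis: + = -toolx side up. Uses grey points near tool plane"""
    M=tool(); P=pts(name,d); S=cv2.cvtColor(im,cv2.COLOR_RGB2HSV)
    q=(P-M[:3,3])@M[:3,:3]   # tool coords
    m=(d>0)&(abs(q[...,1])<9)&(q[...,2]>195)&(q[...,2]<320)&(abs(q[...,0])<90)&(S[...,1]<60)&(S[...,2]>80)
    return q[m],m
E
python3 - <<'E'
from h import *
print(tool()[:3,3].round(1),env.state()["ft_force"].round(2))
for n in("scene","side"):
    im,d=env.read_camera(n); q,m=dietilt(im,d,n); np.savez(n+"t.npz",im=im,d=d)
    print(n,len(q))
    if len(q)>30:
        print(cv2.minAreaRect(np.float32(q[:,[0,2]])),np.percentile(q,[0,100],axis=0).round(1))
        ys,xs=np.where(m); o=im.copy(); 
        c=o[max(ys.min()-15,0):ys.max()+15,xs.min()-15:xs.max()+15]; cv2.imwrite(f"pics/t_{n}.png",cv2.resize(c,None,fx=6,fy=6,interpolation=cv2.INTER_CUBIC)[...,::-1][:600,:800])
M=tool(); im,d=env.read_camera("wrist"); np.savez("wt.npz",im=im,d=d,M=M)
P=pts("wrist",d,M); q=(P-M[:3,3])@M[:3,:3]; m=(d>0)&(abs(q[...,1])<8)&(q[...,2]>140)&(q[...,2]<320); print("wrist",m.sum())
for x in range(-70,75,6):
    k=m&(abs(q[...,0]-x)<3)
    if k.sum()>3: print(x,k.sum(),q[k][:,2].min().round(1),np.median(q[k][:,2]).round(1))
E
```

```text
[ 617.8 -299.1  306.3] [-1.21  0.3  -0.42]
scene 461
((-2.2460403442382812, 250.17250061035156), (119.32170867919922, 110.65766143798828), 0.8327385783195496) [[-62.4  -5.4 195.1]
 [ 57.4   3.9 305.7]]
side 512
((-2.3246536254882812, 244.75270080566406), (110.9015884399414, 108.4350814819336), 18.70981788635254) [[-57.9  -8.7 196.3]
 [ 53.5   6.5 307.8]]
wrist 5512
-22 16 305.1 306.1
-16 64 154.6 156.1
-10 35 154.6 305.4
-4 26 140.1 306.4
2 86 154.3 156.0
8 375 140.3 155.8
14 890 140.0 168.0
20 129 202.3 203.7
26 130 202.0 203.6
32 141 201.6 203.8
38 155 201.9 203.9
44 188 202.6 233.3
50 122 231.6 234.0
56 173 232.1 305.8
62 107 304.7 306.1
68 102 304.4 306.1
74 119 304.7 306.3
```

The wrist depth shows the plate shoulder still level at 203.7, so the die slid off the edge instead of pivoting. I'll back up and take more overlap, then press straight down first and watch the force.

Emit:
carry_out(
  series=[
    [0, 0, -0.02, 0, 0],
    [-0.033, 0, -0.02, 0, 0],
    [-0.033, 0, -0.02, 0, 0],
    [-0.033, 0, -0.012, 0, 0],
    [-0.033, 0, -0.01, 0, 0],
    [-0.033, 0, -0.009, 0, 0],
    [-0.033, 0, -0.008, 0, 0],
    [-0.033, 0, -0.007, 0, 0],
    [-0.033, 0, -0.007, 0, 0],
  ],
)

```text
t: 8.65
eef_pos: [586.3, -292.5, 315.1]
tcp_rot: [3.141, -0.004, -0.205]
ft_force: [1.1, 1.4, 13.7]
opening: 0.083
grip_force: 30.0
```

Emit:
carry_out(
  series=[
    [0, 0, 0.001, 0, 0],
    [0, 0, 0.002, 0, 0],
    [0, 0, 0.003, 0, 0],
    [0, 0, 0.003, 0, 0],
  ],
)

```text
t: 9.15
eef_pos: [587.2, -292.5, 314.0]
tcp_rot: [3.14, -0.009, -0.205]
ft_force: [5.8, 1.9, 23.3]
opening: 0.081
grip_force: 30.0
```

```bash
cat >> h.py <<'E'
def wtilt(save=None):
    """tilt from wrist depth: slope of the tab top/shoulder/ear edges in tool frame (+ = -toolx side up)"""
    M=tool(); im,d=env.read_camera("wrist"); P=pts("wrist",d,M); q=(P-M[:3,3])@M[:3,:3]
    if save: np.savez(save,im=im,d=d,M=M)
    m=(d>0)&(abs(q[...,1])<7)&(q[...,0]>17)&(q[...,0]<60)&(q[...,2]>185)&(q[...,2]<260)
    Q=q[m]
    for x in range(18,62,4):
        k=Q[abs(Q[:,0]-x)<2]
        if len(k)>3: print(x,len(k),np.percentile(k[:,2],[5,50]).round(1),end="; ")
    k=Q[(Q[:,0]<40)]; k=k[k[:,2]<np.median(k[:,2])+3]
    if len(k)>20:
        r=cv2.fitLine(np.float32(k[:,[0,2]]),cv2.DIST_HUBER,0,.01,.01).ravel(); print("\nshoulder slope deg",np.degrees(np.arctan2(r[1],r[0])).round(2),"at",r[2:].round(1))
E
python3 -c "
from h import *
print(tool()[:3,3].round(1),env.state()['ft_force'].round(1)); wtilt('wt2.npz')"
```

```text
[ 587.2 -292.5  314. ] [ 5.8  1.9 23.3]
18 57 [202.4 203.5]; 22 70 [202.9 203.8]; 26 74 [202.8 204. ]; 30 72 [203.2 204.2]; 34 72 [203.1 204.2]; 38 123 [203.8 205. ]; 42 83 [204.3 234.1]; 46 64 [233.9 235.1]; 50 56 [233.9 235.2]; 54 30 [234.1 235.5]; 
shoulder slope deg 2.32 at [ 28.5 204. ]
```

It is pivoting now, 2.3° at 25 N. I'll continue along the arc.

Emit:
carry_out(
  series=[
    [0.002, 0, 0.001, 0, 0],
    [0.004, 0, 0.002, 0, 0],
    [0.006, 0, 0.003, 0, 0],
    [0.008, 0, 0.004, 0, 0],
    [0.01, 0, 0.005, 0, 0],
    [0.01, 0, 0.005, 0, 0],
  ],
)

```text
t: 9.95
eef_pos: [597.0, -294.6, 308.6]
tcp_rot: [3.14, -0.008, -0.205]
ft_force: [5.4, 1.9, 20.2]
opening: 0.084
grip_force: 30.0
```

```bash
python3 -c "
from h import *
print(tool()[:3,3].round(1),env.state()['ft_force'].round(1)); wtilt('wt2.npz')"
```

```text
[ 597.  -294.6  308.6] [ 5.4  1.9 20.2]
18 56 [203.  203.7]; 22 71 [203.1 204.1]; 26 72 [203.6 204.7]; 30 74 [204.1 205.3]; 34 118 [204.7 206.4]; 38 89 [205.3 235.6]; 42 57 [235.8 237.2]; 46 51 [236.4 237.6]; 
shoulder slope deg 7.67 at [ 27.4 204.9]
```

Emit:
carry_out(
  series=[
    [0.002, 0, 0.0008, 0, 0],
    [0.004, 0, 0.0016, 0, 0],
    [0.006, 0, 0.0024, 0, 0],
    [0.008, 0, 0.0032, 0, 0],
    [0.008, 0, 0.0032, 0, 0],
  ],
)

```text
t: 10.62
eef_pos: [604.5, -296.2, 304.6]
tcp_rot: [3.14, -0.006, -0.205]
ft_force: [5.0, 1.2, 16.1]
opening: 0.084
grip_force: 30.0
```

```bash
python3 -c "
from h import *
print(tool()[:3,3].round(1),env.state()['ft_force'].round(1)); wtilt('wt2.npz')"
```

```text
[ 604.5 -296.2  304.6] [ 5.   1.2 16.1]
18 54 [203.2 204.2]; 22 71 [204.1 205. ]; 26 75 [204.7 205.9]; 30 104 [205.6 207.1]; 34 113 [206.2 208.2]; 38 56 [237.6 238.7]; 42 44 [238.6 239.3]; 
shoulder slope deg 11.39 at [ 26.3 205.8]
```

The tilt is now 11.4° in the grip. I'll lift and carry the die to a viewing pose in front of the mouth, to measure the bracket's tilt and slots with the wrist camera.

Emit:
carry_out(
  series=[
    [0, 0, -0.05, 0, 0],
    [0, 0, -0.1, 0, 0],
    [0, 0, -0.145, 0, 0],
    [-0.24, -0.33, -0.145, 0, 0],
    [-0.24, -0.33, -0.145, 0, 0],
    [-0.24, -0.33, -0.145, 0, 0],
    [-0.24, -0.33, -0.145, 0, 0],
    [-0.24, -0.33, -0.145, 0, 0],
    [-0.24, -0.33, -0.145, 0, 0],
    [-0.24, -0.33, -0.145, 0, 0],
    [-0.24, -0.33, -0.145, 0, 0],
    [-0.24, -0.33, -0.145, 0, 0],
    [-0.24, -0.33, -0.145, 0, 0],
    [-0.24, -0.33, -0.145, 0, 0],
  ],
)

```text
t: 12.42
eef_pos: [435.7, 75.3, 446.9]
tcp_rot: [3.141, 0.0, -0.206]
ft_force: [-0.4, 0.5, -0.9]
opening: 0.081
grip_force: 30.0
```

```bash
python3 -c "
from h import *
print(tool().round(3),env.state()['ft_force'].round(1)); wtilt('wb.npz')
z=np.load('wb.npz'); cv2.imwrite('pics/wb.png',z['im'][...,::-1])
"
```

```text
[[ 9.79000e-01 -2.05000e-01 -0.00000e+00  4.35663e+02]
 [-2.05000e-01 -9.79000e-01 -0.00000e+00  7.53190e+01]
 [-0.00000e+00  0.00000e+00 -1.00000e+00  4.46948e+02]
 [ 0.00000e+00  0.00000e+00  0.00000e+00  1.00000e+00]] [-0.4  0.5 -0.9]
18 57 [203.  204.1]; 22 73 [203.8 205.1]; 26 76 [204.2 205.7]; 30 104 [205.4 206.8]; 34 112 [206.1 208. ]; 38 56 [237.9 238.7]; 42 44 [238.6 239.4]; 
shoulder slope deg 11.21 at [ 26.2 205.7]
```

View pics/wb.png

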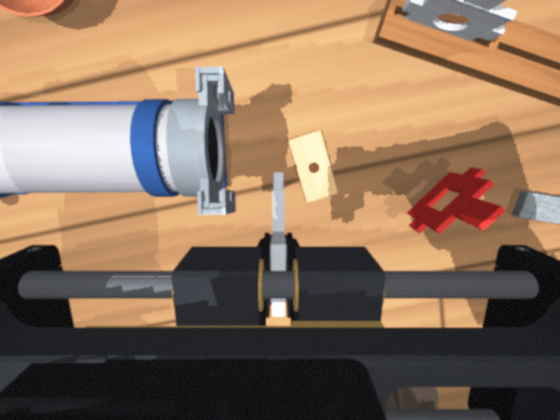

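The wrist view shows the bracket cleanly: the far jaw at (213,90), the robot-side jaw at (215,197), and the barrel axis along row 147. I'll measure the jaw tops, slots and barrel in tool coordinates.

```bash
python3 - <<'E'
from h import *
from scipy.optimize import least_squares
z=np.load("wb.npz"); im,d,M=z["im"],z["d"],z["M"]; P=pts("wrist",d,M); q=(P-M[:3,3])@M[:3,:3]; zw=P[...,2]
cv2.imwrite("pics/jaws.png",np.hstack([cv2.resize(im[60:112,185:245],(400,350),interpolation=cv2.INTER_CUBIC),cv2.resize(im[170:222,185:245],(400,350),interpolation=cv2.INTER_CUBIC)])[...,::-1])
np.set_printoptions(linewidth=220,suppress=True)
# barrel cylinder in tool frame: white part cols 30..125
B=np.c_[q[100:195,20:125].reshape(-1,3)[:,:2],zw[100:195,20:125].ravel()]; B=B[(B[:,2]>115)&(B[:,2]<165)]
f=lambda p:np.hypot(B[:,0]-p[0]-p[1]*(B[:,1]+80)*-1,B[:,2]-p[2])-45
r=least_squares(f,[55,0,112],loss="soft_l1",f_scale=1); print("barrel: x at y=-80:",r.x, "slope deg",np.degrees(r.x[1]),"rms",np.sqrt(np.mean(f(r.x)**2)))
x0=lambda y:r.x[0]-r.x[1]*(y+80)
for nm,(r0,r1) in {"far":(64,112),"near":(172,220)}.items():
    print(nm)
    for c in range(194,238,3):
        row=[]
        for v in range(r0,r1,4):
            p=q[v,c]; row.append("%4.0f,%4.0f,%4.0f"%(p[0]-x0(p[1]),p[1],zw[v,c]))
        print(c,row)
E
```

```text
barrel: x at y=-80: [ 56.43793497  -0.00795064 111.79195362] slope deg -0.455538346568057 rms 0.5843895174018332
far
194 [' 107,-113,  -0', ' 102,-113,   0', '  97,-113,  -0', '  92,-114,  -0', '  87,-114,  -1', '  82,-115,  -0', '  77,-115,  -0', '  72,-116,  -2', '  66,-116,   0', '  46, -80, 131', '  42, -78, 142', '  38, -77, 145']
197 [' 107,-109,  -0', '  73, -74, 137', '  70, -74, 137', '  66, -74, 139', '  63, -74, 140', '  59, -74, 141', '  55, -74, 142', '  71,-110,   3', '  66,-111,   1', '  46, -77, 132', '  42, -75, 140', '  38, -74, 145']
200 [' 106,-104,   2', '  73, -71, 138', '  69, -71, 139', '  67, -72, 136', '  63, -72, 137', '  59, -72, 138', '  56, -72, 139', '  52, -72, 139', '  49, -73, 138', '  45, -73, 139', '  42, -72, 141', '  38, -72, 145']
203 [' 107,-100,   1', '  73, -69, 137', '  70, -69, 137', '  67, -69, 136', '  63, -69, 136', '  60, -70, 136', '  56, -70, 137', '  53, -70, 138', '  49, -69, 140', '  45, -70, 139', '  42, -69, 142', '  38, -69, 146']
206 [' 106, -96,   1', '  73, -66, 136', '  70, -66, 137', '  67, -67, 135', '  64, -67, 133', '  5
[... 4951 characters left out ...]
, ' -59, -50, 152', '-105, -77,   1']
230 [' -38, -70,   1', ' -44, -70,   1', ' -50, -71,   0', ' -56, -71,   1', ' -62, -71,   1', ' -43, -49, 136', ' -47, -49, 137', ' -52, -50, 132', ' -56, -50, 134', ' -60, -50, 134', ' -64, -50, 135', '-106, -73,  -0']
233 [' -39, -66,   0', ' -45, -66,  -1', ' -50, -66,   1', ' -56, -66,   1', ' -62, -67,  -0', ' -48, -50, 110', ' -52, -50, 111', ' -56, -50, 113', ' -61, -50, 113', ' -65, -50, 114', ' -99, -68,   1', '-105, -68,   1']
236 [' -39, -61,  -1', ' -45, -62,   0', ' -50, -62,   1', ' -56, -62,   1', ' -62, -62,   1', ' -69, -63,  -0', ' -74, -63,   1', ' -81, -63,   1', ' -87, -63,   0', ' -93, -63,   0', '-100, -64,  -0', '-106, -64,   0']
```

View pics/jaws.png

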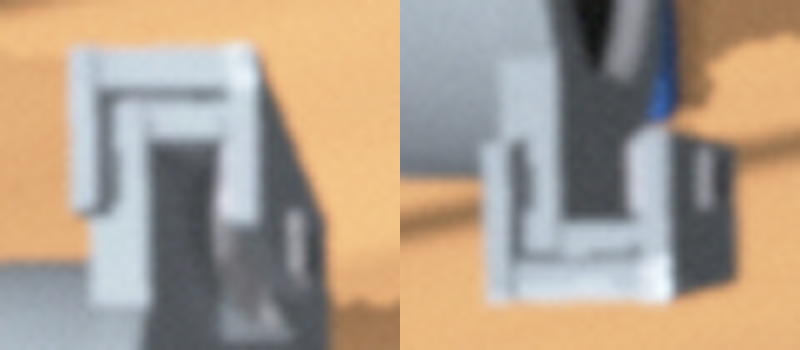

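The slot measures well: the back-leg face is at tool y = −66 and the lip at −54 to −50, so the mouth plane is at y = −62. The jaw tops give a tilt of 12.4°, and the height check is 153.1 against the expected 152.95. The barrel is 0.45° off my yaw. The die's shoulder height suggests the die also slipped about 5 mm up in the pads, so I'll measure its pose in the hand.

```bash
cat > pose.py <<'E'
from h import *
def rays(name,px,M,yplane):
    K,c=calib(name); C=np.array(c["cam_to_world"]); px=np.float64(px).reshape(-1,2)
    r=np.c_[(px[:,0]-K[0,2])/K[0,0],-(px[:,1]-K[1,2])/K[1,1],-np.ones(len(px))]@C[:3,:3].T
    o=(C[:3,3]-M[:3,3])@M[:3,:3]; r=r@M[:3,:3]; t=(yplane-o[1])/r[:,1]; return o+r*t[:,None]
def held(save):
    M=tool(); im,d=env.read_camera("scene"); np.savez(save,im=im,d=d,M=M)
    P=pts("scene",d); q=(P-M[:3,3])@M[:3,:3]; hsv=cv2.cvtColor(im,cv2.COLOR_RGB2HSV)
    m=(d>0)&(abs(q[...,1])<14)&(abs(q[...,0])<90)&(q[...,2]>196)&(q[...,2]<320)&(hsv[...,1]<70)
    k,l,st,_=cv2.connectedComponentsWithStats(m.astype(np.uint8)); i=1+np.argmax(st[1:,4]); m=(l==i)
    print("face y",np.percentile(q[m][:,1],[5,50,95]).round(1),m.sum())
    cs,h=cv2.findContours(m.astype(np.uint8),cv2.RETR_CCOMP,cv2.CHAIN_APPROX_NONE)
    for c,hh in zip(cs,h[0]):
        if len(c)<12: continue
        W=rays("scene",c,M,4.0)[:,[0,2]]; print("hole" if hh[3]>=0 else "outer",len(c),"rect",cv2.minAreaRect(np.float32(W)),"mean",W.mean(0).round(1))
    return im,m
E
python3 - <<'E'
from pose import *
im,m=held("sh.npz"); ys,xs=np.where(m); o=im[ys.min()-15:ys.max()+15,xs.min()-20:xs.max()+20]; print(o.shape,xs.min(),ys.min())
z=np.load("wb.npz"); d,M=z["d"],z["M"]; q=(pts("wrist",d,M)-M[:3,3])@M[:3,:3]
for nm,lo,hi in [("tab",140,170),("sho",195,222),("ear",225,260)]:
    k=(d>0)&(q[...,2]>lo)&(q[...,2]<hi)&(abs(q[...,1])<5); Q=q[k]; print(nm,len(Q),np.percentile(Q,[1,50,99],axis=0).round(1).tolist())
    if nm!="tab":
        b=[(x,np.percentile(Q[abs(Q[:,0]-x)<1][:,2],25)) for x in np.arange(-20,56,2.) if (abs(Q[:,0]-x)<1).sum()>8]; print(np.round(b,1).tolist())
E
```

```text
face y [-2.1  2.6  4.5] 506
outer 90 rect ((-6.626628875732422, 238.59799194335938), (117.15213012695312, 92.46273040771484), 1.598593831062317) mean [ -4.6 236.4]
hole 25 rect ((-5.133367538452148, 234.03436279296875), (34.858699798583984, 31.032590866088867), 3.5120596885681152) mean [ -5.  234.8]
(69, 60, 3) 308 128
tab 665 [[-10.9, -4.8, 141.1], [10.8, 0.1, 154.0], [17.7, 4.9, 168.9]]
sho 521 [[-65.7, -3.9, 196.0], [21.4, -0.5, 204.8], [35.0, 3.4, 218.6]]
[[10.0, 199.9], [12.0, 202.6], [14.0, 203.0], [16.0, 203.3], [18.0, 203.6], [20.0, 204.0], [22.0, 204.7], [24.0, 205.0], [26.0, 205.2], [28.0, 205.7], [30.0, 206.2], [32.0, 206.3], [34.0, 206.7]]
ear 180 [[30.2, -3.7, 236.1], [36.7, -0.2, 238.5], [43.0, 3.2, 240.7]]
[[30.0, 236.6], [32.0, 237.1], [34.0, 237.3], [36.0, 237.6], [38.0, 238.3], [40.0, 239.0], [42.0, 239.2]]
```

In tool coordinates the die centre is at (−14.0, 240.2), with a tilt of about 11.3°. Home for the centre is at (56.6, −62, 335). I'll approach from 95 mm above home along the bracket's turned axis, with y = −61.2 and a yaw trim of −0.5°.

Emit:
carry_out(
  series=[
    [0.04, 0, 0, -0.5, 0],
    [0.091, -0.02, 0.002, -0.5, 0],
    [0.091, -0.061, 0.002, -0.5, 0],
    [0.091, -0.061, 0.002, -0.5, 0],
    [0.091, -0.061, 0.002, -0.5, 0],
    [0.091, -0.061, 0.002, -0.5, 0],
  ],
)

```text
t: 13.28
eef_pos: [536.6, 116.4, 445.3]
tcp_rot: [3.141, -0.0, -0.197]
ft_force: [-0.3, -0.2, -1.8]
opening: 0.083
grip_force: 30.0
```

```bash
python3 - <<'E'
from pose import *
M=tool(); im,d=env.read_camera("wrist"); np.savez("w3.npz",im=im,d=d,M=M); print(M[:3,3].round(1),env.state()["tcp_rot"].round(4))
q=(pts("wrist",d,M)-M[:3,3])@M[:3,:3]; zw=M[2,3]-q[...,2]
Q=q[(d>0)&(q[...,2]>225)&(q[...,2]<250)&(abs(q[...,1])<6)&(q[...,0]>20)]; print("ear",len(Q),np.percentile(Q,[1,50,99],axis=0).round(1).tolist())
k=(d>0)&(zw>130)&(zw<170)&(q[...,0]>20)&(q[...,0]<70)&(abs(q[...,1])<30); Q=np.c_[q[k][:,:2],zw[k]]
print("jaw pts",len(Q),np.percentile(Q,[1,50,99],axis=0).round(1).tolist())
# leg face & lip along y at several x
for x in (30,34,38,42,46,50):
    s=Q[abs(Q[:,0]-x)<1.5]; b=[(y,s[abs(s[:,1]-y)<.7][:,2].max().round(0)) for y in np.arange(-16,16,1.5) if (abs(s[:,1]-y)<.7).any()]; print(x,[tuple(map(float,t)) for t in b])
cv2.imwrite("pics/w3.png",cv2.resize(im[40:260,180:380],(640,600))[...,::-1])
E
```

```text
[536.6 116.4 445.3] [ 3.1415e+00 -4.0000e-04 -1.9730e-01]
ear 180 [[30.3, -3.7, 236.6], [36.6, -0.2, 238.4], [43.0, 3.2, 240.4]]
jaw pts 400 [[20.3, -14.7, 134.0], [32.4, -5.8, 137.7], [40.7, 10.1, 141.6]]
30 [(-14.5, 139.0), (-13.0, 141.0), (-11.5, 140.0), (-10.0, 137.0), (-8.5, 137.0), (-7.0, 136.0), (-5.5, 136.0), (5.0, 134.0), (6.5, 138.0), (8.0, 140.0), (9.5, 140.0)]
34 [(-14.5, 138.0), (-13.0, 139.0), (-11.5, 139.0), (-10.0, 135.0), (-8.5, 135.0), (-7.0, 136.0), (-5.5, 135.0), (5.0, 135.0), (6.5, 138.0), (8.0, 139.0), (9.5, 140.0)]
38 [(-14.5, 137.0), (-13.0, 138.0), (-11.5, 139.0), (-10.0, 138.0), (-8.5, 138.0), (-7.0, 138.0), (-5.5, 138.0), (-4.0, 138.0), (-2.5, 137.0), (-1.0, 138.0), (0.5, 138.0), (2.0, 138.0), (3.5, 139.0), (5.0, 138.0), (6.5, 139.0), (8.0, 137.0), (9.5, 138.0)]
42 [(-14.5, 137.0), (-13.0, 137.0), (-11.5, 138.0), (-10.0, 137.0), (-8.5, 139.0), (-7.0, 137.0), (-5.5, 137.0), (-2.5, 137.0), (-1.0, 137.0), (0.5, 137.0), (2.0, 137.0), (3.5, 138.0), (5.0, 138.0), (6.5, 137.0), (8.0, 138.0), (9.5, 138.0)]
46 []
50 []
```

View pics/w3.png

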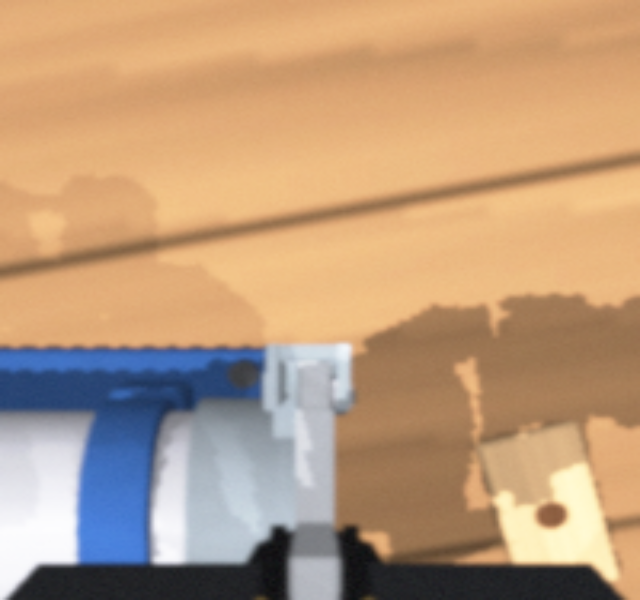

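The die is over the bracket. In the crop the ear at (315,385) lies inside the far jaw's U-shaped slot, about 1 mm off the leg face and 3 mm off the lip. I'll descend along the turned axis until the ears just enter.

Emit:
carry_out(
  series=[
    [-0.0032, 0, 0.0146, 0, 0],
    [-0.0064, 0, 0.0293, 0, 0],
    [-0.0086, 0, 0.0391, 0, 0],
    [-0.0086, 0, 0.0391, 0, 0],
    [-0.0091, 0, 0.0415, 0, 0],
    [-0.0097, 0, 0.044, 0, 0],
    [-0.0102, 0, 0.0464, 0, 0],
    [-0.0102, 0, 0.0464, 0, 0],
  ],
)

```text
t: 14.32
eef_pos: [526.8, 119.1, 398.6]
tcp_rot: [3.141, 0.0, -0.196]
ft_force: [0.7, -0.0, -1.7]
opening: 0.084
grip_force: 30.0
```

Emit:
carry_out(
  series=[
    [-0.0003, 0, 0.0015, 0, 0],
    [-0.0006, 0, 0.0029, 0, 0],
    [-0.001, 0, 0.0044, 0, 0],
    [-0.0013, 0, 0.0059, 0, 0],
    [-0.0016, 0, 0.0073, 0, 0],
    [-0.0016, 0, 0.0073, 0, 0],
  ],
)

```text
t: 15.08
eef_pos: [525.3, 119.5, 391.4]
tcp_rot: [-3.142, -0.0, -0.197]
ft_force: [1.3, 0.9, -2.3]
opening: 0.086
grip_force: 30.0
```

Emit:
carry_out(
  series=[
    [-0.0003, 0, 0.0015, 0, 0],
    [-0.0006, 0, 0.0029, 0, 0],
    [-0.001, 0, 0.0044, 0, 0],
    [-0.0013, 0, 0.0059, 0, 0],
    [-0.0016, 0, 0.0073, 0, 0],
    [-0.0016, 0, 0.0073, 0, 0],
  ],
)

```text
t: 15.82
eef_pos: [523.8, 119.8, 384.3]
tcp_rot: [-3.141, -0.001, -0.197]
ft_force: [2.7, 4.8, 2.5]
opening: 0.086
grip_force: 30.0
```

Emit:
carry_out(
  series=[
    [-0.0003, -0.0002, 0.0015, 0, 0],
    [-0.0006, -0.0004, 0.0029, 0, 0],
    [-0.001, -0.0006, 0.0044, 0, 0],
    [-0.0012, -0.0006, 0.0054, 0, 0],
    [-0.0012, -0.0006, 0.0054, 0, 0],
  ],
)

```text
t: 16.45
eef_pos: [522.8, 120.4, 379.0]
tcp_rot: [3.141, -0.001, -0.196]
ft_force: [2.6, 1.9, 5.9]
opening: 0.081
grip_force: 30.0
```

Emit:
carry_out(
  series=[
    [-0.0003, 0, 0.0015, 0, 0],
    [-0.0006, 0, 0.0029, 0, 0],
    [-0.001, 0, 0.0044, 0, 0],
    [-0.0013, 0, 0.0059, 0, 0],
    [-0.0013, 0, 0.0059, 0, 0],
  ],
)

```text
t: 17.08
eef_pos: [521.5, 120.6, 373.2]
tcp_rot: [3.141, -0.001, -0.196]
ft_force: [3.5, 0.9, 6.0]
opening: 0.082
grip_force: 30.0
```

```bash
python3 - <<'E'
from pose import *
print(tool()[:3,3].round(1),env.state()["ft_force"].round(1),env.state()["moment"].round(2)); wtilt("w4.npz")
z=np.load("w4.npz"); d,M=z["d"],z["M"]; q=(pts("wrist",d,M)-M[:3,3])@M[:3,:3]; zw=M[2,3]-q[...,2]
k=(d>0)&(q[...,2]>195)&(q[...,2]<260)&(abs(q[...,1])<9)&(q[...,0]>15)&(q[...,0]<60); print("die y",np.percentile(q[k][:,1],[2,50,98]).round(1))
E
```

```text
[521.5 120.6 373.2] [3.5 0.9 6. ] [ 0.37 -0.61 -0.12]
18 69 [203.2 204.5]; 22 93 [204.1 205.2]; 26 91 [204.9 206. ]; 30 133 [205.7 207.2]; 34 152 [206.7 235.5]; 38 100 [235.2 238.7]; 42 86 [236.  239.5]; 46 98 [236.8 238.5]; 50 94 [234.8 238.2]; 54 114 [234.9 236.2]; 
shoulder slope deg 10.96 at [ 26.2 205.8]
die y [-8.8 -0.6  8.7]
```

Emit:
carry_out(
  series=[
    [-0.0004, 0, 0.0015, 0, 0],
    [-0.0007, 0, 0.0029, 0, 0],
    [-0.0011, 0, 0.0044, 0, 0],
    [-0.0014, 0, 0.0059, 0, 0],
    [-0.0018, 0, 0.0073, 0, 0],
    [-0.0021, 0, 0.0088, 0, 0],
    [-0.0021, 0, 0.0088, 0, 0],
  ],
)

```text
t: 18.0
eef_pos: [519.5, 121.0, 364.4]
tcp_rot: [3.141, -0.002, -0.196]
ft_force: [3.1, 1.4, 5.9]
opening: 0.084
grip_force: 30.0
```

Emit:
carry_out(
  series=[
    [-0.0004, 0, 0.0015, 0, 0],
    [-0.0007, 0, 0.0029, 0, 0],
    [-0.0011, 0, 0.0044, 0, 0],
    [-0.0014, 0, 0.0059, 0, 0],
    [-0.0017, 0, 0.0073, 0, 0],
    [-0.0017, 0, 0.0073, 0, 0],
  ],
)

```text
t: 18.75
eef_pos: [517.8, 121.3, 357.0]
tcp_rot: [3.141, -0.001, -0.196]
ft_force: [2.4, 1.4, 6.5]
opening: 0.084
grip_force: 30.0
```

Emit:
carry_out(
  series=[
    [-0.0002, 0, 0.0008, 0, 0],
    [-0.0004, 0, 0.0016, 0, 0],
    [-0.0005, 0, 0.0023, 0, 0],
    [-0.0006, 0, 0.003, 0, 0],
    [-0.0006, 0, 0.003, 0, 0],
  ],
)

```text
t: 19.38
eef_pos: [517.3, 121.5, 354.3]
tcp_rot: [3.141, -0.002, -0.196]
ft_force: [2.2, 1.1, 9.0]
opening: 0.086
grip_force: 30.0
```

```bash
python3 - <<'E'
from pose import *
print(tool()[:3,3].round(1),env.state()["ft_force"].round(1),env.state()["moment"].round(2)); wtilt("w5.npz")
E
```

```text
[517.3 121.5 354.3] [2.2 1.1 9. ] [ 0.26 -0.27 -0.1 ]
18 77 [202.8 204.4]; 22 102 [204.2 205.3]; 26 101 [204.9 206.1]; 30 132 [205.7 207.4]; 34 148 [206.6 215. ]; 38 113 [215.7 235.7]; 42 113 [216.1 237.6]; 46 80 [217.1 227.9]; 50 108 [218.2 219.7]; 54 125 [215.8 219.5]; 58 126 [216.1 217.3]; 
shoulder slope deg 10.88 at [ 25.5 205.8]
```

Emit:
carry_out(
  series=[
    [-0.0001, 0, 0.0005, 0, 0],
    [-0.0002, 0, 0.001, 0, 0],
    [-0.0002, 0, 0.001, 0, 0],
  ],
)

```text
t: 19.8
eef_pos: [517.2, 121.4, 354.1]
tcp_rot: [-3.142, -0.003, -0.196]
ft_force: [2.2, -0.1, 17.9]
opening: 0.083
grip_force: 30.0
```

The force rose steeply to about 20 N over 0.2 mm of travel, so an ear is on the floor. I'll ease the push off, let go with a small opening, and look at how it sits.

Emit:
carry_out(
  series=[
    [0.0001, 0, -0.0008, 0, 0],
    [0.0001, 0, -0.0008, 0, 0.15],
    [0.0001, 0, -0.0008, 0, 0.3],
    [0.0001, 0, -0.0008, 0, 0.3],
    [0.0001, 0, -0.0008, 0, 0.3],
    [0.0001, 0, -0.0008, 0, 0.3],
  ],
)

```text
t: 20.55
eef_pos: [516.9, 121.7, 353.4]
tcp_rot: [3.141, 0.0, -0.196]
ft_force: [0.4, -0.3, -0.4]
opening: 0.301
grip_force: 0.0
```

```bash
python3 - <<'E'
from pose import *
s=env.state(); print(tool()[:3,3].round(1),s["ft_force"].round(1),s["opening"],s["grip_force"])
wtilt("w6.npz")
z=np.load("w6.npz"); im,d,M=z["im"],z["d"],z["M"]; q=(pts("wrist",d,M)-M[:3,3])@M[:3,:3]
for nm,lo,hi,xr in [("sho",198,212,(10,38)),("ear",232,244,(30,45)),("tab",145,168,(-14,22))]:
    k=(d>0)&(q[...,2]>lo)&(q[...,2]<hi)&(abs(q[...,1]+0.3)<4)&(q[...,0]>xr[0])&(q[...,0]<xr[1]); Q=q[k]
    b=[(x,np.percentile(Q[abs(Q[:,0]-x)<1][:,2],25)) for x in np.arange(-20,50,2.) if (abs(Q[:,0]-x)<1).sum()>8]; print(nm,np.round(b,1).tolist())
E
```

```text
[516.9 121.7 353.4] [ 0.4 -0.3 -0.4] 0.301456986411704 0.0
18 78 [201.4 203.2]; 22 102 [203.  204.4]; 26 105 [204.  205.1]; 30 113 [205. 206.]; 34 165 [205.5 213.3]; 38 114 [213.4 232.8]; 42 128 [215.4 237.3]; 46 73 [215.7 228.3]; 50 103 [217.  218.4]; 54 126 [215.5 218.8]; 58 126 [215.  216.1]; 
shoulder slope deg 10.3 at [ 25.9 204.9]
sho [[10.0, 201.3], [12.0, 201.8], [14.0, 201.9], [16.0, 202.6], [18.0, 202.9], [20.0, 203.3], [22.0, 203.7], [24.0, 204.0], [26.0, 204.3], [28.0, 205.0], [30.0, 205.4], [32.0, 205.7], [34.0, 205.6], [36.0, 206.0]]
ear [[32.0, 236.0], [34.0, 236.6], [36.0, 236.8], [38.0, 237.2], [40.0, 237.8], [42.0, 237.5], [44.0, 238.2]]
tab [[-10.0, 148.6], [-8.0, 148.5], [6.0, 151.8], [8.0, 152.1], [10.0, 152.3], [12.0, 152.8], [14.0, 153.2], [16.0, 153.8], [18.0, 154.3]]
```

It is let go and stays put. Its tilt is about 11.3° against the bracket's 12.4°, so the far ear is still a few mm up. I'll rise, close the fingers, and press lightly on the far side of the tab's top, where nothing stops the die from turning.

Emit:
carry_out(
  series=[
    [0, 0, -0.025, 0, 0.3],
    [0, 0, -0.055, 0, 0.3],
    [0.02, 0, -0.055, 0, 0],
    [0.02, 0, -0.055, 0, 0],
    [0.02, 0, -0.055, 0, 0],
    [0.02, 0, -0.055, 0, 0],
    [0.02, 0, -0.055, 0, 0],
    [0.02, 0, -0.055, 0, 0],
  ],
)

```text
t: 21.6
eef_pos: [536.4, 117.8, 408.5]
tcp_rot: [3.141, 0.0, -0.196]
ft_force: [-0.8, 0.5, 0.0]
opening: 0.008
grip_force: 0.0
```

```bash
python3 - <<'E'
from pose import *
s=env.state(); print(tool()[:3,3].round(1),s["ft_force"].round(1),s["opening"])
def prof(n):
    M=tool(); im,d=env.read_camera("wrist"); np.savez(n,im=im,d=d,M=M); q=(pts("wrist",d,M)-M[:3,3])@M[:3,:3]
    cv2.imwrite("pics/"+n[:-4]+".png",cv2.resize(im[60:260,180:380],(600,600),interpolation=cv2.INTER_CUBIC)[...,::-1])
    zw=M[2,3]-q[...,2]; X=q[...,0]
    for y in (-12.5,-8,-3,0,3,10):
        k=(d>0)&(abs(q[...,1]-y)<1)&(zw>60); print(y,[(int(x),round(float(np.percentile(zw[k&(abs(X-x)<1.5)],75)),1)) for x in range(-30,60,3) if (k&(abs(X-x)<1.5)).sum()>4])
prof("w7.npz")
E
```

```text
[536.4 117.8 408.5] [-0.8  0.5  0. ] 0.0078009337528667224
-12.5 [(-18, 160.4), (-15, 159.1), (-12, 158.4), (-9, 157.1), (-6, 155.1), (-3, 153.0), (0, 151.3), (3, 147.4), (6, 144.3), (9, 139.7), (12, 135.6), (15, 129.4), (21, 320.5), (24, 335.7), (27, 344.6), (30, 320.5), (33, 320.5), (36, 317.5), (39, 137.4)]
-8 [(-12, 157.7), (-9, 157.0), (-6, 154.3), (-3, 152.8), (0, 150.4), (3, 147.2), (6, 144.7), (9, 141.3), (12, 237.8), (15, 140.2), (18, 229.5), (21, 320.5), (24, 336.4), (27, 344.6), (30, 320.5), (33, 320.5), (36, 317.6), (39, 137.9)]
-3 [(-9, 151.6), (-6, 151.6), (-3, 151.1), (0, 149.7), (3, 149.9), (6, 148.5), (9, 148.0), (12, 240.5), (15, 146.8), (18, 116.8), (21, 320.4), (24, 334.6), (27, 344.7), (30, 320.6), (33, 320.5), (36, 317.9), (39, 137.3)]
0 [(-9, 273.5), (-6, 273.9), (-3, 274.2), (0, 274.1), (3, 149.8), (6, 148.9), (9, 261.6), (12, 258.4), (15, 147.0), (18, 115.9), (21, 322.1), (24, 342.8), (27, 344.4), (30, 313.5), (33, 313.6), (39, 138.1)]
3 [(-9, 151.5), (-6, 151.2), (-3, 151.4), (0, 149.7), (3, 149.5), (6, 148.8), (9, 148.8), (12, 240.0), (15, 147.1), (18, 118.4), (21, 321.4), (24, 335.7), (27, 344.5), (30, 320.4), (33, 320.4), (36, 317.6), (39, 137.8)]
10 [(21, 321.5), (24, 336.4), (27, 344.5), (30, 320.4), (33, 320.5), (36, 317.2), (39, 138.2)]
```

View pics/w7.png

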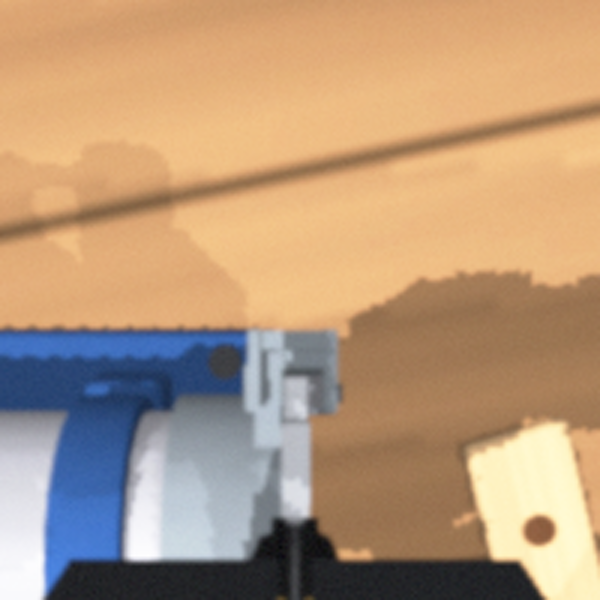

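The far ear sits in its slot at (295,395) in the crop, and the shoulder measures about 2.5 mm high on that side. I'll press down slowly.

Emit:
carry_out(
  series=[
    [0, 0, 0.008, 0, 0],
    [0, 0, 0.014, 0, 0],
    [-0.0002, 0, 0.0155, 0, 0],
    [-0.0004, 0, 0.0165, 0, 0],
    [-0.0006, 0, 0.0172, 0, 0],
    [-0.0006, 0, 0.0172, 0, 0],
  ],
)

```text
t: 22.4
eef_pos: [535.9, 117.9, 391.4]
tcp_rot: [3.142, -0.0, -0.196]
ft_force: [0.5, 0.1, -0.8]
opening: 0.001
grip_force: 0.0
```

Emit:
carry_out(
  series=[
    [-0.0001, 0, 0.0006, 0, 0],
    [-0.0002, 0, 0.0012, 0, 0],
    [-0.0004, 0, 0.0018, 0, 0],
    [-0.0004, 0, 0.0018, 0, 0],
  ],
)

```text
t: 22.9
eef_pos: [535.8, 117.9, 390.4]
tcp_rot: [-3.141, -0.002, -0.196]
ft_force: [-1.2, -1.8, 7.0]
opening: 0.005
grip_force: 3.8
```

Emit:
carry_out(
  series=[
    [-0.0001, 0, 0.0005, 0, 0],
    [-0.0002, 0, 0.001, 0, 0],
    [-0.0002, 0, 0.001, 0, 0],
  ],
)

```text
t: 23.28
eef_pos: [535.8, 117.9, 389.9]
tcp_rot: [-3.141, -0.004, -0.196]
ft_force: [1.4, -1.6, 10.4]
opening: 0.003
grip_force: 5.3
```

Emit:
carry_out(
  series=[
    [-0.0001, 0, 0.0006, 0, 0],
    [-0.0002, 0, 0.0012, 0, 0],
    [-0.0003, 0, 0.0018, 0, 0],
    [-0.0003, 0, 0.0018, 0, 0],
  ],
)

```text
t: 23.78
eef_pos: [536.1, 117.8, 388.9]
tcp_rot: [-3.141, -0.007, -0.196]
ft_force: [4.4, -3.0, 15.0]
opening: 0.005
grip_force: 7.8
```

Emit:
carry_out(
  series=[
    [-0.0001, 0, 0.0005, 0, 0],
    [-0.0002, 0, 0.001, 0, 0],
    [-0.0003, 0, 0.0015, 0, 0],
    [-0.0003, 0, 0.0015, 0, 0],
  ],
)

```text
t: 24.28
eef_pos: [536.1, 117.7, 388.3]
tcp_rot: [-3.14, -0.009, -0.196]
ft_force: [5.7, -4.4, 21.1]
opening: 0.006
grip_force: 11.1
```

```bash
cat >> pose.py <<'E'
def check():
    """far-side shoulder / tab-top height above home along vertical, from the wrist camera (home centre world 503.8,124.4,112)"""
    M=tool(); s=env.state(); im,d=env.read_camera("wrist"); P=pts("wrist",d,M); H=np.array([503.8,124.4,112.]); a=np.radians(78.6)
    tx=np.array([np.sin(a),-np.cos(a),0]); ty=np.array([-np.cos(a),-np.sin(a),0]); r=P-H; c,sn=np.cos(np.radians(12.4)),np.sin(np.radians(12.4))
    X=r@tx; Y=r@ty; Z=r[...,2]; L=X*c-Z*sn; U=X*sn+Z*c    # bracket frame: lateral (far +), up
    print(M[:3,3].round(1),s["ft_force"].round(1))
    for nm,l0,l1,u0,u1,y0,y1 in [("tabtop",-13,13,84,98,-3,3),("shoulder",17,40,36,50,-3,3),("ear",44,54,6,22,-3,3),("rim",58,67,35,45,-8,8)]:
        k=(d>0)&(L>l0)&(L<l1)&(U>u0)&(U<u1)&(Y>y0)&(Y<y1)
        if k.sum()>15:
            f=np.polyfit(L[k],U[k],1); print(nm,k.sum(),"U med",np.median(U[k]).round(2),"at",np.median(L[k]).round(1),"slope deg",np.degrees(np.arctan(f[0])).round(2),"Lrange",np.percentile(L[k],[1,99]).round(1),"Y",np.percentile(Y[k],[2,50,98]).round(1))
    return L,U,Y,d
E
python3 -c "
from pose import *
check()"
```

```text
[536.1 117.7 388.3] [ 5.7 -4.4 21.1]
shoulder 164 U med 42.1 at 30.6 slope deg 0.7 Lrange [20.9 39.4] Y [-2.5 -0.1  2.3]
ear 83 U med 12.07 at 49.4 slope deg 1.91 Lrange [44.  53.9] Y [-2.8 -0.1  2.6]
rim 210 U med 39.5 at 62.6 slope deg 30.69 Lrange [58.7 66.6] Y [-7.4 -0.2  7.9]
```

In the bracket frame, the shoulder now sits at 42.1 (ideal 42) and the far ear's top at 12.07 (ideal 12). I'll back off and check the whole die.

Emit:
carry_out(
  series=[
    [0, 0, -0.01, 0, 0],
    [0, 0, -0.04, 0, 0],
    [-0.06, 0, -0.08, 0, 0],
    [-0.1, 0.05, -0.08, 0, 0],
    [-0.1, 0.05, -0.08, 0, 0],
    [-0.1, 0.05, -0.08, 0, 0],
    [-0.1, 0.05, -0.08, 0, 0],
  ],
)

```text
t: 25.2
eef_pos: [427.8, 88.9, 464.9]
tcp_rot: [3.142, 0.0, -0.196]
ft_force: [-0.5, -0.1, -0.7]
opening: 0.009
grip_force: 0.0
```

```bash
python3 - <<'E'
from pose import *
L,U,Y,d=check()
# near ear & shoulder too
for nm,l0,l1,u0,u1 in [("near shoulder",-40,-18,36,50),("near ear",-54,-44,6,22),("near rim",-67,-58,35,46)]:
    k=(d>0)&(L>l0)&(L<l1)&(U>u0)&(U<u1)&(abs(Y)<(3 if "rim" not in nm else 8))
    if k.sum()>8: print(nm,k.sum(),np.median(U[k]).round(2),"L",np.percentile(L[k],[1,99]).round(1),"Y",np.percentile(Y[k],[2,50,98]).round(1))
im,dd=env.read_camera("wrist"); cv2.imwrite("pics/w8.png",cv2.resize(im[50:240,150:320],(640,600),interpolation=cv2.INTER_CUBIC)[...,::-1])
E
```

```text
[427.8  88.9 464.9] [-0.5 -0.1 -0.7]
tabtop 232 U med 90.08 at 0.2 slope deg 0.11 Lrange [-12.6  12.8] Y [-2.6  0.   2.6]
shoulder 116 U med 42.15 at 30.6 slope deg -0.76 Lrange [18.3 39.8] Y [-2.3  0.6  2.7]
rim 177 U med 38.7 at 62.3 slope deg 28.17 Lrange [58.2 66.9] Y [-7.5 -0.3  7.2]
near shoulder 137 42.12 L [-39.5 -18.2] Y [-2.7 -0.3  2.5]
near ear 54 12.1 L [-53.5 -44.8] Y [-2.9  0.   2.8]
near rim 146 39.5 L [-66.6 -58.6] Y [-7.8 -0.1  7.8]
```

View pics/w8.png

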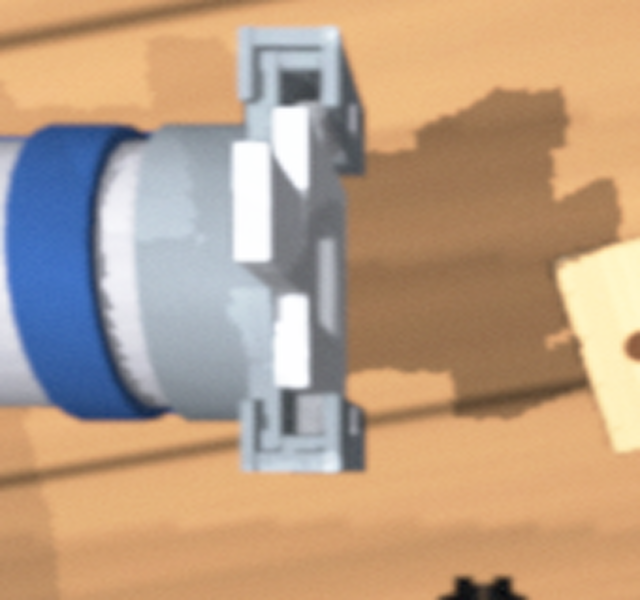

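The view shows the die home in both slots: the tab's top at (250,200), both shoulders white at (292,147) and (292,340), and the ears sunk in the jaws. In the bracket frame the tab's top is at 90.1, the shoulders at 42.1 and 42.15, and the near ear at 12.1. The slope is 0.1° and the face is in the mouth plane within about 0.5 mm. The arm is clear of everything, so I'm handing in.

```bash
python3 -c "
from cell import env
print(env.job_done())"
```

```text
the job is handed in; nothing more can be done
None
```

I fitted the square-hole die to the extruder mouth, let go of it and handed the job in with the arm clear; the last wrist-camera check put it within about 0.5 mm of home and flat, though the hand-in returned no verdict.

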